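# Slide the filter tray home under the shutter shelf

## Robot

A 7-joint arm with a two-finger parallel gripper is mounted at the origin on the work surface. World frame = base frame: x ahead of the robot, y to its left, z up, the work surface at z = 0. Lengths are in m, angles in rad, forces in N, time in s.
With the tool pointing down it reaches from about 0.425 to 0.95 m from the base axis. Payload 4.7 kg.
Tool frame: the origin (TCP) lies between the finger pads; the fingertips stand 25 mm ahead of it and the grasp point (between the pads) lies 6 mm ahead of it; z points along the fingers, y is the line along which they close (so a half turn about z gives the same grasp; the last joint's range is limited). The gripper opens to 85 mm and grips with 20 to 120 N. Pads are 22 mm wide; open, the fingers measure 114 mm over their backs; the gripper's body (76 mm by 85 mm) begins 54 mm behind the grasp point. The pads swing forward as they close: fully open they stand 13 mm farther back than shut.
Start: joints at [-1.356, 0.469, -0.049, 1.532, 0.024, 1.141, -0.082], TCP at [0.163, 0.655, 0.256] pointing down, gripper open.
Joint ranges: [-2.59, 2.59], [-0.33, 1.99], [-1.39, 1.29], [0.1, 2.45], [-1.04, 4.18], [0.21, 1.99], [-2.66, 2.66]. Speed limits (rad/s): [2.57, 2.57, 3.14, 3.14, 3.14, 3.14, 3.14].

## Interface

Orientations are given as a 3x3 rotation matrix whose columns are the frame's x, y, z axes.
In Python, from rig import * gives the robot as it stands. Calls block until the motion is done:
- movep(position, orientation): joint-space move of the TCP to a pose.
- move_l(position, attitude=None, feed=0.15, until_force=None): straight line of the TCP; attitude=None keeps the orientation; feed is the mean speed in m/s. With until_force (N) it stops when the force on the tool has changed by that much, and returns True; else False.
- move_joints(angles): joint-space move.
- command_gripper(opening, newtons=None): finger opening in m; newtons is the grip in N (None keeps the last); returns when the fingers have stopped.
- sleep(seconds).
- inverse_kinematics(position, orientation): joint angles nearest the present ones, or None.
- sense(): the state.
- camera(name): name is "scene" or "top"; returns (picture, depth): 400x640x3 uint8, red, green, blue; 400x640 float32, m along the optical axis (not along the pixel's ray), 0 where there is no reading.
- camera_params(name): a dict with "K" (3x3 intrinsics, pixels), "position" and "rotation" of the camera in the world. Camera axes: x right, y down, z forward; pixel columns grow to the right and rows downward; lengths in m; the calibration is good to about 2 mm. A picture is of the moment at which its call begins. camera_params takes no time and is no camera call.
A pose or a line that the arm cannot do raises Unreachable and nothing moves.
- finish_job(): hands the job in; it is judged then, once.
The state is a dict: "time_s": time; "joint_pos": joint angles; "qd": joint speeds; "joint_efforts": joint torques, N m; "position": TCP position; "tcp_rot": TCP orientation; "wrist_force": force on the tool from outside, world axes, zero at the start; "ft_torque": the same for the moment, N m; "finger_gap": finger opening in m; "gripper_force": force on a finger pad.
Only numpy, scipy, OpenCV 4.12 (cv2) and the standard library are available. Lean on these libraries where they do the work, as an engineer would, in place of code of your own. Each camera call takes 0.05 s, during which the arm holds its last target. There are 200 camera calls.

## Task

Take the low filter tray by its upright tab and slide it, flat on the table, filter end first between the two guide rails and under the shutter shelf without touching the shelf. Feel for the stop hidden inside: press the tray gently home against it, past its small sprung pin, with about 12 newtons at the hand for half a second (never over 20), then let go and leave the tray there. Leave the shutter controller, the post and the rotation stage alone.

Things in the scene. Friction and masses are not known exactly. Their poses are not given: they have to be found in the camera images.
- tray: loose aluminium filter tray, 0.35 to 0.65 kg: plate 190 long (x) x 64 wide x 10 thick, origin at the centre of its underside, +x towards its nose (goes in first). A round cell with smoked glass, 56 diameter, stands on it at x = +55, its top 32 above the table; near the tail an upright tab to hold. Sliding it on the table takes 1 to 7 N
- tray_grip (a point): middle of the tray's upright tab, 75 mm behind the tray's origin, 36 mm above its underside; the tab is 30 long (x) x 12 thick (y), from 10 to 52 above the underside: grip it from above, across the tray's y
- tray_nose (a point): middle of the tray's nose edge, 95 mm ahead of its origin, 6 mm above its underside
- guide: fixed guide: origin on the table, midway between the rails where their straight part begins; +x points inwards (the way the tray slides in; within 0.3 rad of world +x). Two rails 12 high, inner faces at y = +-34 (2 mm play each side of the tray), straight from x = 0 to +160. The table is the floor; hidden between the rails is a stop (see pin)
- shelf: fixed aluminium shelf bridging the guide, same origin and axes as guide: spans x = +30 to +160, y = +-112; underside 40 above the table, top 50, side walls at y = +-100 to +-112. On it a black shutter housing (x = +79 to +155), 113 above the table. It carries the grey shutter controller, 120 x 120 x 60 high, on the table at x = 120, y = 200, with a round red button on top
- pin (a joint): travel (m) of a brass pin, 8 diameter, that sticks out 6 mm towards the tray from the flat face of the rigid stop block. That face was set anywhere from x = +131 to +151 mm in the guide (not told). 0 = out, 0.006 = flush, the tray's nose on the stop's face. Weak spring, 0.22 N per mm; the tray's friction keeps it in after release
- post: bystander: loose chromed post, 13 diameter, 100 high, on a 60 diameter foot; origin at the centre of its underside
- stage: bystander: loose teal rotation stage, 84 diameter, 32 high, with a steel knob on its side; origin at the centre of its underside
- mouth (a point): point on the table in the middle of the guide's open mouth, 23 mm before the guide's origin; here the flared rail ends are about 106 apart, narrowing to 68 at the origin. It lies in front of the shelf, seen from above
Mind the look-alikes: they are no part of the job. Of the things that look like the tray, take the one that is farthest to the robot's left at the start.

How it is judged:
On the way, in this order (a step that is already met when the one before it is completed fails the run):
1. the tray's nose is between the rails and under the shelf, in line with the guide (x of tray_nose in the frame of guide above 0.045 m and angle between the x axis of tray and the x axis of guide, either way round below 0.12 rad), for 0.1 s.
2. the tray is pressed home: the pin at least 4.5 mm in, and the tray bears on the guide's stop with at least 3 N for 0.3 s (value of joint pin above 0.0045 m and contact force between tray and guide above 3 N), for 0.3 s.
At the end, for the whole second after the job is handed in: the tray lies flat between the rails under the shelf (nose at least 125 mm past the guide's origin), released and at rest, still holding the stop's pin in by more than 3 mm of its 6 (value of joint pin above 0.003 m and x of tray_nose in the frame of guide above 0.125 m and angle between the x axis of tray and the x axis of guide, either way round below 0.1 rad and height (world z) of tray below 0.005 m and angle between tray's own z axis and vertical below 0.05 rad and linear speed of tray below 0.01 m/s); the robot touches nothing.
It fails at once if the tray or the robot touches the shelf, the shutter housing or the controller (over 1 N) (contact force between shelf and anything else above 1 N).
It fails at once if the tray is pushed against rails or stop with more than 20 N (contact force between tray and guide above 20 N).
It fails at once if the tray is lifted more than 25 mm or tipped (height (world z) of tray above 0.025 m or angle between tray's own z axis and vertical above 0.2 rad).
It fails at once if the post or the rotation stage is disturbed (moved over 15 mm) (distance of any of post, stage from where it was at the start of the episode above 0.015 m).
It also fails if it takes over 67 s, if anything falls off the work surface, if the arm or the gripper's body presses on something with over 40 N, if the wrist force passes 120 N, or if a joint passes its speed limit or range.

## Working session

There is one attempt and no reset: what is moved stays moved. The work goes in short steps, each a Python script; the robot and the scene stay as the last script left them, time stands still between calls to the robot, and variables do not carry over. Pictures are saved under pics/ and viewed, at most 10 in all, crops included, and the job is handed in when it is done.

```bash
mkdir -p pics; ls; python3 - <<'E'
from rig import *
import cv2,numpy as np
for n in("scene","top"):
    p,d=camera(n); c=camera_params(n); print(n,c)
    cv2.imwrite(f"pics/{n}0.png",p[:,:,::-1]); np.save(f"pics/{n}0.npy",d)
s=sense();print(s["time_s"],s["position"],s["tcp_rot"])
E
```

```text
pics
scene {'K': array([[452.32210507,   0.        , 319.33901488],
       [  0.        , 452.32210507, 198.80379561],
       [  0.        ,   0.        ,   1.        ]]), 'position': array([ 1.29635378, -0.21212661,  0.98157276]), 'rotation': array([[ 0.25697936,  0.74872007, -0.61104817],
       [ 0.96638678, -0.19409395,  0.16859459],
       [ 0.0076294 , -0.6338342 , -0.77343132]])}
top {'K': array([[419.89501476,   0.        , 321.6499908 ],
       [  0.        , 419.89501476, 203.72895036],
       [  0.        ,   0.        ,   1.        ]]), 'position': array([0.44720742, 0.0070862 , 1.22652595]), 'rotation': array([[-0.02564383, -0.99586537,  0.08714678],
       [-0.9995329 ,  0.02409293, -0.018802  ],
       [ 0.01662464, -0.08758823, -0.99601803]])}
0.1 [0.16275303 0.65458332 0.25535648] [[-9.70452321e-01  2.41292618e-01 -4.07127260e-04]
 [ 2.41292961e-01  9.70450784e-01 -1.72692716e-03]
 [-2.15978084e-05 -1.77413742e-03 -9.99998426e-01]]
```

View pics/top0.png

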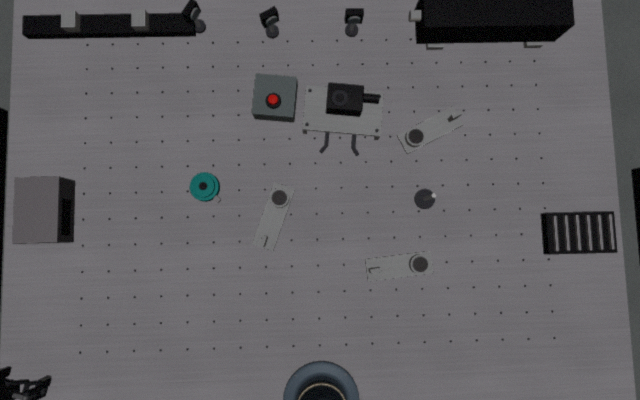

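View pics/scene0.png

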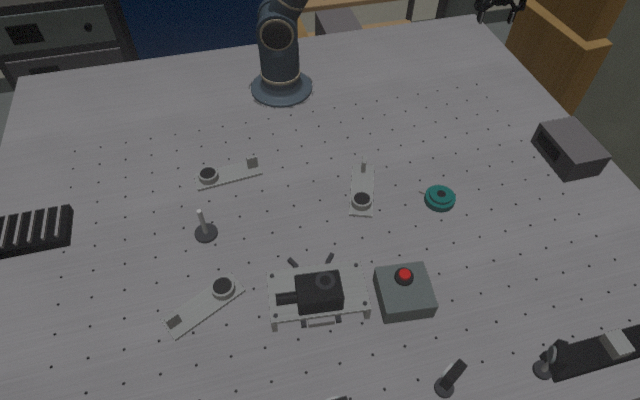

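Look-alikes seen in the top view: A at (272,216), B at (398,265) and C at (430,132). The robot's left is +y, which is low columns, so A is the tray. The scene view shows the same tray at (362,190). The guide and shelf are at (343,110), with flared rail ends at (323,147) and (355,149). The stage is at (205,187) and the post at (425,198).

```bash
cat > h.py <<'E'
import numpy as np,cv2
from rig import *
def cloud(n,d):
    c=camera_params(n);K=c["K"];v,u=np.mgrid[0:400,0:640]
    P=np.stack([(u-K[0,2])/K[0,0]*d,(v-K[1,2])/K[1,1]*d,d],-1)
    return P@c["rotation"].T+c["position"]
def ray(n,u,v,z):
    c=camera_params(n);r=c["rotation"]@np.linalg.inv(c["K"])@[u,v,1];p=c["position"]
    return p+r*(z-p[2])/r[2]
def rect(P):
    (c,s,a)=cv2.minAreaRect((P[:,:2]*1000).astype(np.float32));return np.round(c,1),np.round(s,1),round(a,1),len(P)
E
python3 - <<'E'
from h import *
for n,boxes in(("top",dict(tray=(240,175,305,258),shelf=(285,60,395,160))),("scene",dict(tray=(335,150,390,222),shelf=(255,245,375,330)))):
    d=np.load(f"pics/{n}0.npy");C=cloud(n,d)
    m=C[...,2]; print(n,"table z",np.median(m[100:300,150:500]), np.std(m[150:170,230:260]))
    for k,(a,b,c,e) in boxes.items():
        Q=C[b:e,a:c].reshape(-1,3)
        for lo,hi in([(.006,.015),(.026,.04),(.04,.06)] if k=="tray" else [(.005,.02),(.044,.056),(.06,.13)]):
            S=Q[(Q[:,2]>lo)&(Q[:,2]<hi)]
            if len(S)>5: print(k,lo,hi,rect(S),S.mean(0).round(4))
p=cv2.imread("pics/top0.png")
A=cv2.resize(p[170:260,230:320],(400,400),interpolation=cv2.INTER_CUBIC);B=cv2.resize(p[70:160,298:388],(400,400),interpolation=cv2.INTER_CUBIC)
cv2.imwrite("pics/crop1.png",np.hstack([A,B]))
E
```

```text
top table z 0.0010825537349115066 0.0024119637947851787
tray 0.006 0.015 (array([522.9, 128.2]), array([181.3, 236.2]), 87.5, 1068) [0.5099 0.1301 0.0103]
tray 0.026 0.04 (array([517.7, 113.5]), array([ 53. , 166.5]), 82.5, 304) [0.5707 0.1068 0.033 ]
tray 0.04 0.06 (array([452.1, 151.7]), array([11.9, 29.2]), 68.7, 51) [0.4522 0.1514 0.0516]
shelf 0.005 0.02 (array([835.9, -77.6]), array([326.7, 303. ]), 88.9, 455) [ 0.7932 -0.0634  0.009 ]
shelf 0.044 0.056 (array([822. , -60.8]), array([276.4, 146.2]), 79.4, 2359) [ 0.8049 -0.0733  0.0506]
shelf 0.06 0.13 (array([857.4, -49.9]), array([262.9, 117.4]), 88.9, 1523) [ 0.8388 -0.0661  0.096 ]
scene table z 0.0020440041563103417 0.08044825458412228
tray 0.006 0.015 (array([496.8, 133.6]), array([153.7, 263.6]), 75.1, 818) [0.516  0.1274 0.011 ]
tray 0.026 0.04 (array([529.7, 120. ]), array([ 51.7, 148.2]), 72.4, 295) [0.5709 0.1072 0.0335]
tray 0.04 0.06 (array([451.3, 152.2]), array([11.8, 33.3]), 72.1, 49) [0.4542 0.151  0.0519]
shelf 0.005 0.02 (array([781.8, -82.1]), array([301.9, 231.3]), 75.4, 477) [ 0.8104 -0.0783  0.0118]
shelf 0.044 0.056 (array([819.7, -68.7]), array([252.6, 133.4]), 83.4, 2980) [ 0.8197 -0.081   0.0513]
shelf 0.06 0.13 (array([ 838. , -107.5]), array([145.2,  76.6]), 83.7, 2096) [ 0.8494 -0.0959  0.1013]
```

View pics/crop1.png

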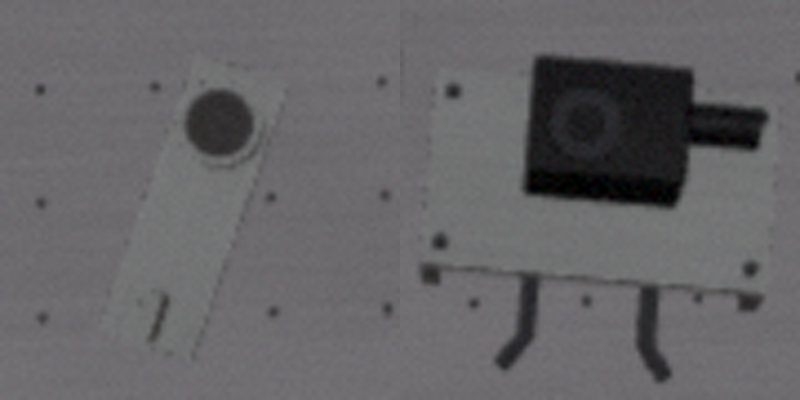

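The left crop shows tray A with its cell at the nose (220,122) and its tab at (157,315). The right crop shows the shelf's front edge from (428,265) to (765,295), with the rails' inner faces at x of about 538 and 643. I'll now fit the guide pose.

```bash
python3 - <<'E'
from h import *
# shelf top plate fit in both cameras (known 130x224, housing fills hole)
for n,(a,b,c,e) in(("top",(290,70,395,150)),("scene",(255,245,375,330))):
    d=np.load(f"pics/{n}0.npy");C=cloud(n,d)
    m=((C[...,2]>.046)&(C[...,2]<.055)).astype(np.uint8);k=np.zeros_like(m);k[b:e,a:c]=1;m*=k
    m=cv2.morphologyEx(m,cv2.MORPH_OPEN,np.ones((3,3)))
    N,L,S,_=cv2.connectedComponentsWithStats(m);i=1+np.argmax(S[1:,4]);P=C[L==i]
    print(n,rect(P))
    # front edge: per y-bin min x
    y=P[:,1];bins=np.arange(y.min()+.01,y.max()-.01,.005)
    E=np.array([[t+.0025,P[(y>=t)&(y<t+.005),0].min()] for t in bins if ((y>=t)&(y<t+.005)).any()])
    f=np.polyfit(E[:,0],E[:,1],1);print(" front edge x=",f,"yaw",-np.arctan(f[0]),"resid",np.std(np.polyval(f,E[:,0])-E[:,1]), "y range",y.min(),y.max())
    # tray
    Q=C[(C[...,2]>.028)&(C[...,2]<.036)&(C[...,0]>.53)&(C[...,0]<.62)&(abs(C[...,1]-.11)<.045)];print(" cell",rect(Q),cv2.minEnclosingCircle((Q[:,:2]*1000).astype(np.float32)))
p=cv2.imread("pics/top0.png",0).astype(float)
for v in range(130,152):
    r=p[v,310:372];print(v,r.astype(int).tolist()) if v in(133,135,137,139) else 0
    g=[]
    for lo,hi in((318,334),(343,362)):
        w=np.clip(95-p[v,lo:hi],0,None);w[w<10]=0
        if w.sum()>20:
            u=(w*np.arange(lo,hi)).sum()/w.sum();g.append(ray("top",u,v,.012)[:2].round(4))
    print(v,g)
E
```

```text
top (array([817.2, -82.8]), array([224.7, 129.5]), 83.2, 1978)
 front edge x= [0.10684289 0.76282118] yaw -0.10643909922885894 resid 0.0011606505705131004 y range -0.19712044738315626 0.02979771309717593
 cell (array([573.9, 105.7]), array([52. , 51.7]), 0.2, 265) ((573.4689331054688, 106.02523040771484), 27.66282844543457)
scene (array([817.9, -82.8]), array([224.2, 132.4]), 83.3, 2673)
 front edge x= [0.1152224  0.76275644] yaw -0.11471651600840178 resid 0.0013516439838844848 y range -0.1998043592550977 0.034359835754999235
 cell (array([573.8, 105.6]), array([53.9, 55.4]), 40.8, 226) ((572.848388671875, 106.78694152832031), 29.444580078125)
130 []
131 [array([ 0.7684, -0.0339])]
132 [array([ 0.7654, -0.0373])]
133 [108, 112, 111, 111, 107, 109, 110, 111, 112, 110, 112, 107, 109, 113, 105, 74, 50, 39, 48, 78, 101, 101, 104, 100, 101, 99, 97, 97, 95, 91, 89, 92, 88, 87, 84, 91, 85, 74, 76, 83, 83, 84, 97, 98, 99, 102, 115, 119, 113, 112, 113, 113, 113, 111, 114, 116, 114, 112, 117, 116, 112, 111]
133 [array([ 0.7624, -0.0369]), array([ 0.761 , -0.0985])]
134 [array([ 0.7594, -0.0363
[... 1225 characters left out ...]
ray([ 0.7414, -0.0344]), array([ 0.7397, -0.114 ])]
141 [array([ 0.7384, -0.0338]), array([ 0.7367, -0.1135])]
142 [array([ 0.7354, -0.0335]), array([ 0.7337, -0.113 ])]
143 [array([ 0.7325, -0.033 ]), array([ 0.7307, -0.1128])]
144 [array([ 0.7295, -0.0327]), array([ 0.7277, -0.1127])]
145 [array([ 0.7265, -0.0319]), array([ 0.7247, -0.1124])]
146 [array([ 0.7236, -0.0301]), array([ 0.7218, -0.1122])]
147 [array([ 0.7206, -0.0273]), array([ 0.7188, -0.1121])]
148 [array([ 0.7177, -0.0243]), array([ 0.7158, -0.1126])]
149 [array([ 0.7148, -0.0224]), array([ 0.7127, -0.1143])]
150 [array([ 0.7118, -0.02  ]), array([ 0.7097, -0.116 ])]
151 [array([ 0.7089, -0.0184]), array([ 0.7067, -0.1178])]
```

Both cameras agree on the shelf centre, (0.8175, -0.0828), with size 224 x 130 and yaw -0.118. The rail mid-line matches this within 0.5 mm, so the guide origin is (0.7232, -0.0716). For the tray, the tab is at (0.4525, 0.1513) and the cell at (0.5737, 0.106). They are 129 mm apart (130 expected), which gives yaw -0.358. Next I grasp the tray and slide it to just in front of the mouth.

```bash
cat >> h.py <<'E'
G=np.array([.7232,-.0716]);YG=-.118
def R(y): return np.array([[-np.cos(y),-np.sin(y),0],[-np.sin(y),np.cos(y),0],[0,0,-1.]])
def gp(x,y=0,z=.044): # tcp for grip at guide x,y
    c,s=np.cos(YG),np.sin(YG);return [G[0]+c*x-s*y,G[1]+s*x+c*y,z]
def st(t=""):
    s=sense();c,q=np.cos(YG),np.sin(YG);f=s["wrist_force"];p=s["position"]-[*G,0]
    print(t,"t%.1f"%s["time_s"],"guide xyz",(np.array([c*p[0]+q*p[1],-q*p[0]+c*p[1],p[2]])*1000).round(1),"F",np.round([c*f[0]+q*f[1],-q*f[0]+c*f[1],f[2]],1),"M",s["ft_torque"].round(2),"gap %.4f gf %.1f"%(s["finger_gap"],s["gripper_force"]))
E
python3 - <<'E'
from h import *
movep([.4525,.1513,.15],R(-.358)); st("above")
print(move_l([.4525,.1513,.044],feed=.08,until_force=8)); st("down")
command_gripper(0.0,40); st("grip")
move_l(gp(-.215),R(YG),feed=.06); st("at mouth")
p,d=camera("top");cv2.imwrite("pics/top1.png",cv2.resize(p[60:240,250:420],None,fx=3,fy=3)[:,:,::-1]);np.save("pics/top1.npy",d)
p,d=camera("scene");np.save("pics/scene1.npy",d);cv2.imwrite("pics/scene1.png",p[:,:,::-1])
E
```

```text
above t2.2 guide xyz [-295.1  190.7  150.1] F [-0.3  0.3 -0.4] M [ 0.   -0.01  0.06] gap 0.0855 gf 0.0
False
down t3.7 guide xyz [-294.7  189.7   44.4] F [-0.7 -0.4  0.3] M [-0.02 -0.   -0.04] gap 0.0853 gf 0.0
grip t4.3 guide xyz [-295.1  189.3   44.1] F [-0.6 -0.   2.5] M [-0.17  0.15 -0.15] gap 0.0114 gf 39.7
at mouth t7.9 guide xyz [-215.5    2.9   44.2] F [-3.7  6.6  6.5] M [1.24 0.43 0.3 ] gap 0.0116 gf 40.1
```

View pics/top1.png

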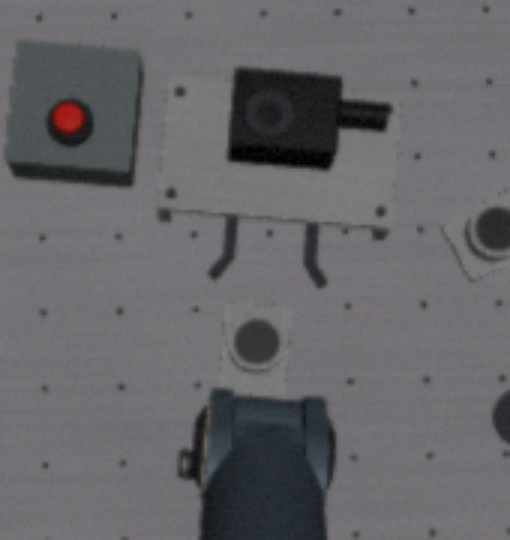

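The picture shows the tray held, with its cell at (257,341), nose edge at about y=303 and the mouth ahead at y of about 275. I'll measure the cell in the guide frame and compare it with the TCP.

```bash
python3 - <<'E'
from h import *
sleep(.3);st("settled")
c,q=np.cos(YG),np.sin(YG)
for n in("top","scene"):
    d=camera(n)[1];C=cloud(n,d);X=C[...,0]-G[0];Y=C[...,1]-G[1];x=c*X+q*Y;y=-q*X+c*Y
    m=(C[...,2]>.028)&(C[...,2]<.036)&(x>-.125)&(x<-.045)&(abs(y)<.045)
    print(n,"cell",rect(np.stack([x[m],y[m]],-1)))
    m=(C[...,2]>.006)&(C[...,2]<.014)&(x>-.13)&(x<-.03)&(abs(y)<.05)
    for a in np.arange(-.13,-.04,.015):
        k=m&(x>=a)&(x<a+.015)
        if k.sum()>8: print("  x%.3f y %.4f %.4f n%d"%(a,*np.percentile(y[k],[3,97]),k.sum()))
E
```

```text
settled t8.3 guide xyz [-215.5    2.9   44.2] F [-3.4  6.6  5.9] M [1.23 0.45 0.3 ] gap 0.0114 gf 40.1
top cell (array([-85.9,   5.4]), array([55.5, 52.1]), 5.5, 262)
  x-0.130 y -0.0249 0.0362 n103
  x-0.115 y -0.0245 0.0351 n53
  x-0.100 y -0.0261 0.0364 n19
  x-0.085 y -0.0248 0.0373 n14
  x-0.070 y -0.0262 0.0360 n43
  x-0.055 y -0.0232 0.0368 n54
scene cell (array([-86.2,   5.1]), array([55.9, 54.5]), 6.9, 285)
  x-0.130 y -0.0260 0.0360 n39
  x-0.115 y -0.0263 0.0359 n15
  x-0.100 y -0.0410 0.0369 n11
  x-0.085 y -0.0263 0.0367 n27
  x-0.070 y -0.0246 0.0371 n86
  x-0.055 y -0.0250 0.0335 n84
```

The tray's y error is mostly arm compliance against side friction (about 2.2 N/mm). I'll advance 35 mm with a small yaw correction so the error relaxes, ease the downward load, and measure again.

```bash
cat >> h.py <<'E'
def cell():
    c,q=np.cos(YG),np.sin(YG);s=sense()["position"][:2]-G;gx=c*s[0]+q*s[1];gy=-q*s[0]+c*s[1];out=[]
    for n in("top","scene"):
        C=cloud(n,camera(n)[1]);X=C[...,0]-G[0];Y=C[...,1]-G[1];x=c*X+q*Y;y=-q*X+c*Y
        m=(C[...,2]>.028)&(C[...,2]<.036)&(abs(x-gx-.13)<.04)&(abs(y)<.045)
        out.append(rect(np.stack([x[m],y[m]],-1))[0])
    o=np.mean(out,0);print("cell",out,"yaw err",(o[1]/1000-gy)/.13)
E
python3 - <<'E'
from h import *
move_l(gp(-.215,0,.046),R(YG-.018),feed=.03);st()
move_l(gp(-.18,0,.046),R(YG-.018),feed=.04);sleep(.2);st();cell()
E
```

```text
t8.7 guide xyz [-215.8   -0.4   45.3] F [-0.7  0.6 -5.3] M [0.19 0.31 0.11] gap 0.0114 gf 39.2
 t9.9 guide xyz [-180.2    0.    46. ] F [-0.2  0.2 -5.3] M [0.13 0.41 0.  ] gap 0.0117 gf 39.1
cell [array([-52.3,  -0.2]), array([-51.4,  -1.4])] yaw err -0.006268536013277555
```

The tray is aligned within 1 mm and 0.01 rad, but the hand now carries its weight. I'll lower it slightly and go in with a force guard.

```bash
python3 - <<'E'
from h import *
r=R(YG-.012)
move_l(gp(-.18,0,.0447),r,feed=.03);st("low")
for x in(-.15,-.13,-.11,-.09,-.075,-.06):
    h=move_l(gp(x,0,.0447),r,feed=.03,until_force=8);st(h)
    if h:break
E
```

```text
low t10.2 guide xyz [-179.8   -0.    44.8] F [-0.8 -0.6 -3.6] M [-0.02  0.36 -0.07] gap 0.0112 gf 39.3
False t11.4 guide xyz [-149.6   -0.    44.8] F [ 0.4 -0.2 -5. ] M [0.02 0.14 0.04] gap 0.0117 gf 39.3
False t12.2 guide xyz [-129.5    0.    44.7] F [ 1.5 -0.2 -5.1] M [0.03 0.07 0.02] gap 0.0113 gf 39.3
False t13.0 guide xyz [-109.5    0.    44.7] F [ 0.8 -1.  -4.9] M [0.01 0.06 0.06] gap 0.0115 gf 39.3
False t13.8 guide xyz [-89.5   0.   44.7] F [-0.   0.3 -3.7] M [-0.01  0.08 -0.01] gap 0.0116 gf 39.3
False t14.5 guide xyz [-74.4  -0.   44.7] F [ 0.8  0.1 -4.2] M [ 0.01 -0.02  0.03] gap 0.0118 gf 39.3
False t15.2 guide xyz [-59.4  -0.   44.7] F [ 0.9  0.1 -4.8] M [0.03 0.08 0.03] gap 0.0115 gf 39.4
```

There is no rail contact, but the tray still hangs about 0.5 mm high. I'll set it down on the table, then feel for the stop in small steps.

```bash
python3 - <<'E'
from h import *
r=R(YG-.012);z=.0432
move_l(gp(-.06,0,z),r,feed=.01);st("set")
move_l(gp(-.05,0,z),r,feed=.02,until_force=9);st("slid")
c,q=np.cos(YG),np.sin(YG);x=-.05
while x<-.008:
    x+=.001;move_l(gp(x,0,z),r,feed=.015);s=sense();f=s["wrist_force"];fx=c*f[0]+q*f[1];fy=-q*f[0]+c*f[1]
    p=s["position"][:2]-G;print("%.0f: %.1f fx %.1f fy %.1f fz %.1f"%(x*1e3,1e3*(c*p[0]+q*p[1]),fx,fy,f[2]),end=" | ")
    if fx<-9 or abs(fy)>8:break
st("\nend")
E
```

```text
set t15.4 guide xyz [-59.6   0.   44.2] F [-2.2 -0.2  3.6] M [0.1  0.4  0.07] gap 0.0112 gf 40.4
slid t15.7 guide xyz [-59.6  -0.   44.2] F [-1.3 -0.2  4. ] M [-0.05 -0.08  0.06] gap 0.0115 gf 40.6
-49: -52.7 fx -13.7 fy 0.7 fz 15.4 | 
end t16.6 guide xyz [-52.7  -0.1  44.1] F [-13.7   0.7  15.4] M [0.32 2.32 0.02] gap 0.0119 gf 42.3
```

The nose is at about 117 mm, so this isn't the stop yet. The hand was pressing down with 15 N, and friction (µ about 0.65) caused the rest. I'll regulate the vertical load near zero while advancing.

```bash
cat >> h.py <<'E'
Zc=[.0442]
def step(x,v=.015,say=True):
    move_l(gp(x,0,Zc[0]),R(YG-.012),feed=v);s=sense();c,q=np.cos(YG),np.sin(YG);f=s["wrist_force"]
    fx=c*f[0]+q*f[1];fy=-q*f[0]+c*f[1];p=s["position"][:2]-G;gx=c*p[0]+q*p[1]
    if say:print("%.1f: %.1f fx %.1f fy %.1f fz %.1f z %.1f/%.1f"%(x*1e3,1e3*gx,fx,fy,f[2],Zc[0]*1e3,s["position"][2]*1e3))
    Zc[0]=float(np.clip(Zc[0]+.0001*(f[2]+1),.0432,.0449));return fx,fy,f[2],gx
E
python3 - <<'E'
from h import *
for i in range(3): step(-.0527)
x=-.0527
while x<-.012:
    x+=.001;fx,fy,fz,g=step(x)
    if fx<-8 or abs(fy)>8:break
st("end")
E
```

```text
-52.7: -52.8 fx -1.6 fy 0.1 fz 3.3 z 44.2/44.2
-52.7: -52.8 fx -0.0 fy 0.2 fz -0.9 z 44.6/44.2
-52.7: -52.9 fx -0.3 fy -0.2 fz -2.9 z 44.6/44.2
-51.7: -52.7 fx -3.2 fy -0.1 fz 0.2 z 44.4/44.2
-50.7: -50.5 fx -1.2 fy -0.7 fz -4.3 z 44.6/44.2
-49.7: -49.7 fx -2.3 fy 1.1 fz -2.0 z 44.2/44.2
-48.7: -48.5 fx -2.1 fy -0.4 fz -0.4 z 44.1/44.2
-47.7: -47.4 fx -2.4 fy -0.4 fz -2.2 z 44.2/44.2
-46.7: -46.7 fx -3.7 fy -0.2 fz 0.2 z 44.1/44.2
-45.7: -45.4 fx -1.2 fy -0.9 fz -1.9 z 44.2/44.2
-44.7: -44.7 fx -3.9 fy 0.1 fz 0.7 z 44.1/44.2
-43.7: -43.3 fx -1.1 fy -0.6 fz -1.3 z 44.3/44.2
-42.7: -42.6 fx -2.1 fy -0.2 fz -1.8 z 44.2/44.2
-41.7: -41.6 fx -3.1 fy -1.2 fz -1.0 z 44.2/44.2
-40.7: -40.5 fx -1.5 fy -0.8 fz -0.5 z 44.2/44.2
-39.7: -39.5 fx -2.7 fy -0.3 fz -1.6 z 44.2/44.2
-38.7: -38.6 fx -3.1 fy -0.4 fz -0.3 z 44.1/44.2
-37.7: -37.4 fx -2.5 fy -0.0 fz -0.4 z 44.2/44.2
-36.7: -36.5 fx -2.1 fy 0.3 fz -2.0 z 44.3/44.2
-35.7: -35.6 fx -2.4 fy -0.2 fz -0.8 z 44.2/44.2
-34.7: -34.5 fx -2.4 fy 0.4 fz -0.7 z 44.2/44.2
-33.7: -33.5 fx -2.2 fy -0.6 fz -0.7 z 44.2/44.2
-32.7: -32.5 fx -1.5 fy -0.7 fz -1.4 z 44.3/44.2
-31.7: -31.5 fx -2.4 fy 0.5 fz -0.9 z 44.2/44.2
-30.7: -30.4 fx -1.7 fy -0.2 fz -1.7 z 44.2/44.2
-29.7: -29.6 fx -2.2 fy 0.3 fz -1.9 z 44.2/44.2
-28.7: -28.6 fx -4.0 fy 0.1 fz 0.9 z 44.1/44.2
-27.7: -27.4 fx -2.7 fy 0.0 fz -2.2 z 44.3/44.2
-26.7: -26.8 fx -3.5 fy 0.7 fz 0.5 z 44.1/44.2
-25.7: -25.5 fx -2.6 fy -0.5 fz -1.0 z 44.3/44.2
-24.7: -24.7 fx -3.0 fy -0.3 fz -0.9 z 44.3/44.2
-23.7: -23.6 fx -3.1 fy -0.4 fz -1.5 z 44.3/44.2
-22.7: -22.8 fx -3.6 fy 0.7 fz -0.5 z 44.2/44.2
-21.7: -22.8 fx -6.4 fy 0.7 fz 1.2 z 44.3/44.2
-20.7: -22.6 fx -8.6 fy 0.7 fz 2.0 z 44.5/44.2
end t25.6 guide xyz [-22.6  -0.   44.2] F [-8.6  0.7  2. ] M [0.32 1.87 0.03] gap 0.0114 gf 40.3
```

The hand stopped hard at -22.7, which puts the nose at about 147 mm, inside the stop's range. The pin's resistance showed over the last 6 mm. Now I press to about 12 N and hold.

```bash
python3 - <<'E'
from h import *
x=-.0207
t0=None
for i in range(30):
    fx,fy,fz,g=step(x,.01); t=sense()["time_s"]
    if fx<-11 and t0 is None:t0=t
    if t0 and t-t0>1.0:break
    x+=float(np.clip((fx+12)*.0003,-.0006,.0006))
    sleep(.03)
st("pressed");cell()
E
```

```text
-20.7: -22.6 fx -9.3 fy 0.5 fz 4.0 z 44.2/44.2
-20.1: -22.6 fx -9.2 fy 0.6 fz 1.8 z 44.7/44.1
-19.5: -22.5 fx -12.1 fy 0.2 fz 2.0 z 44.9/44.2
-19.5: -22.5 fx -12.1 fy -0.6 fz 2.6 z 44.9/44.2
-19.6: -22.5 fx -11.5 fy -0.1 fz 2.4 z 44.9/44.2
-19.4: -22.5 fx -11.6 fy 0.1 fz 2.4 z 44.9/44.2
-19.3: -22.4 fx -11.6 fy -0.8 fz 2.3 z 44.9/44.2
pressed t27.5 guide xyz [-22.4  -0.2  44.2] F [-11.6  -0.8   2.3] M [0.24 2.17 0.08] gap 0.0118 gf 40.4
cell [array([0., 0.]), array([0., 0.])] yaw err 0.0018494744790338753
```

Pressed at about 12 N for over a second. I'll ease off to a light push, release, and rise straight up.

```bash
python3 - <<'E'
from h import *
Zc[0]=.0446
fx,_,fz,_=step(-.0207,.01);fx,_,fz,_=step(-.0217,.01)
command_gripper(.05);st("open")
p=sense()["position"]
move_l([p[0],p[1],.16],feed=.08);st("up")
b=gp(-.2,0,.25);movep(b,R(YG));movep([.35,.35,.3],R(YG));sleep(.3);st("away")
for n in("top","scene"):
    q,d=camera(n);C=cloud(n,d);m=(C[...,2]>.04)&(C[...,2]<.06)&(np.hypot(C[...,0]-gp(-.0225)[0],C[...,1]-gp(-.0225)[1])<.035)
    c,s=np.cos(YG),np.sin(YG);X=C[m][:,:2]-G
    print(n,"tab guide",rect(X@np.array([[c,-s],[s,c]])))
    cv2.imwrite(f"pics/{n}2.png",q[:,:,::-1])
a=cv2.imread("pics/top2.png")[60:180,270:400];b=cv2.imread("pics/scene2.png")[230:350,240:370]
cv2.imwrite("pics/end.png",cv2.resize(np.hstack([a,b]),None,fx=3,fy=3,interpolation=cv2.INTER_CUBIC))
E
```

```text
-20.7: -22.5 fx -8.8 fy 0.2 fz 0.7 z 44.6/44.2
-21.7: -22.5 fx -6.2 fy 0.0 fz -2.0 z 44.8/44.2
open t28.6 guide xyz [-20.8  -0.   45.3] F [-0.5  0.1  0.2] M [-0.02 -0.01  0.  ] gap 0.0499 gf 0.0
up t30.2 guide xyz [-21.2   0.  159.3] F [ 0.8  0.1 -0.2] M [-0.07  0.   -0.05] gap 0.0497 gf 0.0
away t32.9 guide xyz [-419.7  374.4  300. ] F [ 0.1  1.  -0.1] M [-0.02 -0.05 -0.02] gap 0.0499 gf 0.0
top tab guide (array([-23.9,   1.4]), array([11.8, 29.3]), 89.2, 48)
scene tab guide (array([-23.3,   0.9]), array([11.6, 32.3]), 89.3, 67)
```

View pics/end.png

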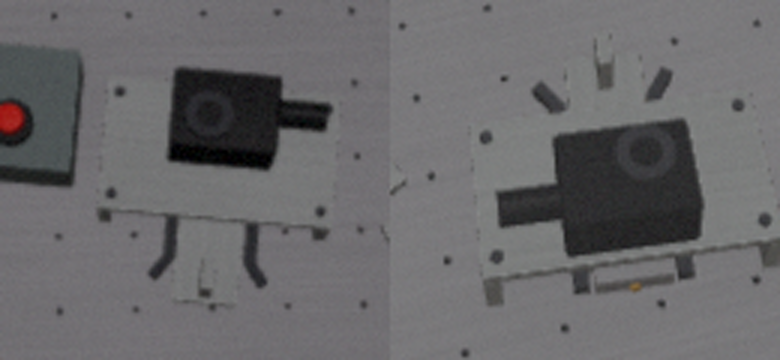

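Both views show the tray lying flat between the rails with its tab at (205,280) and the hand clear. The tab measures -23.6 mm along the guide, against -22.5 mm when pressed, so it has held within measurement error.

```bash
python3 -c "
from rig import *
print(finish_job())"
```

```text
the job is handed in; nothing more can be done
None
```

The tray was slid in under the shelf, pressed home against the stop at about 12 N for over a second, then released and left there; the job is handed in, though no verdict came back.

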